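# Uncap the sight port of the dividing head

### The arm

A 6-joint arm with a two-finger parallel gripper is mounted at the origin on the work surface. World frame = base frame: x ahead of the robot, y to its left, z up, the work surface at z = 0. Lengths are in m, angles in rad, forces in N, time in s.
With the tool pointing down it reaches from about 0.35 to 0.975 m from the base axis. Payload 4.9 kg.
Tool frame: the origin (TCP) lies midway between the tips of the shut fingers; the grasp point (between the pads) lies 19 mm behind it; z points along the fingers, y is the line along which they close (so a half turn about z gives the same grasp; the last joint's range is limited). The gripper opens to 85 mm and grips with 20 to 120 N. Pads are 22 mm wide; open, the fingers measure 114 mm over their backs; the gripper's body (76 mm by 85 mm) begins 54 mm behind the grasp point. The pads swing forward as they close: fully open they stand 13 mm farther back than shut.
Start: joints at [1.164, 0.053, 1.613, -0, 1.476, -0.119], TCP at [0.177, 0.599, 0.231] pointing down, gripper open.
Joint ranges: [-3.01, 3.01], [-1.01, 2.22], [0.06, 2.58], [-1.02, 4.17], [0.09, 2.62], [-3.14, 3.14]. Speed limits (rad/s): [2.57, 2.57, 3.14, 3.14, 3.14, 3.14].

### API

Orientations are given as a unit quaternion [w, x, y, z].
In Python, from plant import * gives the robot as it stands.
- The arm moves only by the tool jog_arm, never from a script. Its argument "targets" is a list of rows, each a list of 3 entries, a list of its own where there are three numbers: the shift along the tool's x, y, z in units of 25 mm (1.0 is 25 mm), then the turn, a rotation vector about the tool's x, y, z in units of 8 degrees (1.0 is 8 degrees), then the opening in per cent of the stroke, from 0 (shut) to 100 (fully open). A call has 1 to 8 rows; each row is the pose to reach, as a shift and turn from the pose commanded when the call began, along the tool's axes at that moment; what a row does not reach only later rows make up. A row lasts 1/8 s, in which the tool goes at most 62.5 mm and 10.7 degrees, less where a joint would pass 70% of its speed; a pose out of reach is approached as far as the arm can. A call with a gripper value outside its range is refused whole. The fingers move at their own pace and stop on an object; the grip force is fixed at half the most. Time passes only in rows, so rows that repeat a pose let the fingers close. It gives the time, the measured TCP pose, the force, the opening and the grip force at its end, in the units of the state.
- state(): the state, without advancing time (a new reading comes with each control period).
- grab_frame(name): name is "side" or "top"; returns (picture, depth): 420x560x3 uint8, red, green, blue; 420x560 float32, m along the optical axis (not along the pixel's ray), 0 where there is no reading.
- camera_params(name): a dict with "fovy" (degrees; the focal length in pixels is half the picture's height over the tangent of half this angle, whatever the lens; pixels are square), "cx", "cy" (the principal point, pixels), "dist" ([k1, k2, p1, p2, k3] as OpenCV has them; the pictures are not rectified), "rvec" (rotation vector, rad) and "tvec" (3), from world to camera coordinates, as OpenCV has them. Camera axes: x right, y down, z forward; pixel columns grow to the right and rows downward; lengths in m; the calibration is good to about 2 mm. A picture is of the moment at which its call begins. camera_params takes no time and is no camera call.
- job_done(): hands the job in; it is judged then, once.
The state is a dict: "time": time; "joint_pos": joint angles; "joint_vel": joint speeds; "joint_efforts": joint torques, N m; "tool_pos": TCP position; "tool_rot": TCP orientation; "contact_force": force on the tool from outside, world axes, zero at the start; "ft_torque": the same for the moment, N m; "gripper_width": opening from 0.0 (shut) to 1.0 (fully open); "grasp_force": force on a finger pad.
Only numpy, scipy, OpenCV 4.12 (cv2) and the standard library are available. Lean on these libraries where they do the work, as an engineer would, in place of code of your own. Each camera call takes 0.05 s, during which the arm holds its last target. There are 200 camera calls.

### The job

Unscrew the ribbed black cap from the leaning sight port of the dividing head (right-hand thread, so anticlockwise seen from above it; about one full turn, regrasping as you go) and lift it clear along the port's axis. Stand it mouth down, flat, in the empty one of the two low trays, without dropping it; leave the other things on the table where they are.

Things in the scene. Friction and masses are not known exactly. Their poses are not given: they have to be found in the camera images.
- cap: Round, finely ribbed black plastic screw cap, 46 mm across, 49 mm high, 0.09 kg (varies by a third). Origin: centre of its open rim; z points out through its closed top, along its axis. Solid from 35 mm above the rim up: grip it on its side about 40 mm above the rim, from straight above its top, at any angle about its axis. Below, a skirt with three inner lugs that run in the thread.
- port: Fixed sight port of the dividing head: an aluminium flange 52 mm across on a cream tube, leaning 25 degrees from vertical. Origin: centre of the flange's outer face, 190 mm above the table, on which the cap's rim rests when screwed home; z points outward along the axis (up, towards the robot and its right), which is the cap's axis at the start.
- neck_top (a point): Centre of the end of the port's neck, 34 mm above the flange (thread 36 mm across below, plain 28 mm end), same axes. Coarse right-hand thread: the cap rises 7.5 mm per turn anticlockwise seen from outside (positive about z); free after about 1.05 turns (6.6 rad), 8 mm up; held if pulled before. Turns easily, 1 mm axial and sideways play, stays put. Once free, lift it 30 mm more along z to clear.
- head: The fixed cream and grey dividing head that carries the port: base 170 by 190 mm, body up to 160 mm high (a small black screw head on top reaches 174 mm). Origin: on the table below its middle; z up, the port leans to its -x side.
- tray_empty_floor (a point): Centre of the inner floor of the empty white tray (130 by 130 mm, walls 4 mm thick, rim 8 mm above this floor and 12 mm above the table, fixed); z up, x and y along its sides.
- tray_used: The other tray, of the same make and size, with two steel gauge blocks in it; leave it alone. Origin: centre of its underside.
- gauge_a: Steel block 30 by 9 by 35 mm standing in the used tray. Origin: centre of its underside.
- gauge_b: Steel block 35 by 20 by 9 mm lying in the used tray. Origin: centre of its underside.
- eyepiece: Dark metal eyepiece standing on the table, 34 mm across, 58 mm high. Origin: centre of its underside.
- screwdriver: Screwdriver lying on the table along its own x, about 0.2 m long, under 40 mm high.
- jar: Jar, 56 mm across, 70 mm high. Origin: centre of its underside.
- oil_can: Small bottle, 48 mm across, 110 mm high. Origin: centre of its underside.
- v_block: Steel V-block 60 by 50 by 42 mm. Origin: centre of its underside.
- brush: Brush lying on the table along its own x, about 0.2 m long.
There are look-alikes about, which are no part of the job. Leave any pink look-alike of the part that bears tray_empty_floor alone.

How it is judged:
On the way, in this order (a step that is already met when the one before it is completed fails the run):
1. the cap has been screwed up 5 to 25 mm along the port's axis, still in line with it (within 5 mm and 0.25 rad) (z of cap in the frame of port between 0.005 and 0.025 m and x of cap in the frame of port between -0.005 and 0.005 m and y of cap in the frame of port between -0.005 and 0.005 m and angle between the z axis of cap and the z axis of port, either way round below 0.25 rad), for 0.2 s.
2. the cap has been lifted clear of the neck: its rim more than 36 mm beyond the flange along the axis, within 20 mm of that axis (z of cap in the frame of port above 0.036 m and x of cap in the frame of port between -0.02 and 0.02 m and y of cap in the frame of port between -0.02 and 0.02 m), for 0.05 s.
At the end, for the whole second after the job is handed in: The cap stands mouth down and flat (axis within 0.1 rad of vertical, rim within 4 mm of the floor) in the empty tray, its centre within 40 mm of the tray's centre along both sides, released and at rest (x of cap in the frame of tray_empty_floor between -0.04 and 0.04 m and y of cap in the frame of tray_empty_floor between -0.04 and 0.04 m and z of cap in the frame of tray_empty_floor between -0.004 and 0.004 m and angle between cap's own z axis and vertical below 0.1 rad and linear speed of cap below 0.02 m/s and angular speed of cap below 0.2 rad/s and contact force between the fingers and cap below 0.05 N); the robot touches nothing.
It fails at once if the cap is dropped: it falls faster than 0.6 m/s with no finger on it (linear speed of cap above 0.6 m/s and contact force between the fingers and cap below 0.05 N).
It fails at once if another thing on the table is moved by more than 25 mm (distance of any of gauge_a, gauge_b, eyepiece, screwdriver, jar, oil_can, v_block, brush from where it was at the start of the episode above 0.025 m).
It also fails if it takes over 61 s, if anything falls off the work surface, if the arm or the gripper's body presses on something with over 40 N, if the wrist force passes 120 N, or if a joint passes its speed limit or range.

## Working session

There is one attempt and no reset: what is moved stays moved. The work goes in short steps, Python scripts to look and compute and a tool call to move; the robot and the scene stay as the last step left them, time stands still between calls to the robot, and variables do not carry over. Pictures are saved under pics/ and viewed, at most 10 in all, crops included, and the job is handed in when it is done.

Besides the shell and the picture viewer there is one more tool, called after "Emit:" by a JSON object that holds its "fn" and its "kwargs", one argument or row to a line. jog_arm: Moves the arm, as the interface text tells. Its arguments: {"type":"object","properties":{"targets":{"type":"array"}},"required":["targets"]}

```bash
mkdir -p pics; python3 - <<'E'
from plant import *
import cv2,numpy as np
for n in("side","top"):
    p,d=grab_frame(n); np.savez(f"{n}0.npz",p=p,d=d); cv2.imwrite(f"pics/{n}0.png",cv2.cvtColor(p,cv2.COLOR_RGB2BGR)); print(n,camera_params(n))
print(state())
E
```

```text
side {'fovy': 42.97850888614248, 'cx': 273.3543722563812, 'cy': 198.40148601712897, 'dist': array([-0.11660428,  0.        ,  0.        ,  0.        ,  0.        ]), 'rvec': array([ 0.22298965, -2.7167209 ,  1.43712486]), 'tvec': array([0.46062744, 0.15369857, 1.56195432])}
top {'fovy': 53.0272561322151, 'cx': 270.9552154162669, 'cy': 203.76696885716035, 'dist': array([-0.0966035,  0.       ,  0.       ,  0.       ,  0.       ]), 'rvec': array([ 2.19634596, -2.20885529,  0.05569229]), 'tvec': array([1.29108237e-04, 4.83450934e-01, 1.26725723e+00])}
{'time': 0.1, 'joint_pos': array([ 1.16399622e+00,  5.33056140e-02,  1.61417850e+00,  1.74287932e-05,
        1.47597629e+00, -1.18988334e-01]), 'joint_vel': array([ 0.00094902, -0.00286207, -0.00243438,  0.00012036,  0.00289719,
        0.0005631 ]), 'joint_efforts': array([ 2.34637682e-04, -3.94906497e+01, -3.71361458e+01, -1.47009318e-04,
        3.90472531e-03,  2.02639535e-05]), 'tool_pos': array([0.17717165, 0.59877235, 0.23016376]), 'tool_rot': array([-2.51069274e-04,  1.43410471e-01,  9.89662854e-01, -8.99537306e-04]), 'contact_force': array([ 1.23860095, -0.12448104,  0.09306504]), 'ft_torque': array([-0.02495581,  0.03854592,  0.00842979]), 'grasp_force': 0.0, 'gripper_width': 0.9989385612928159}
```

View pics/side0.png

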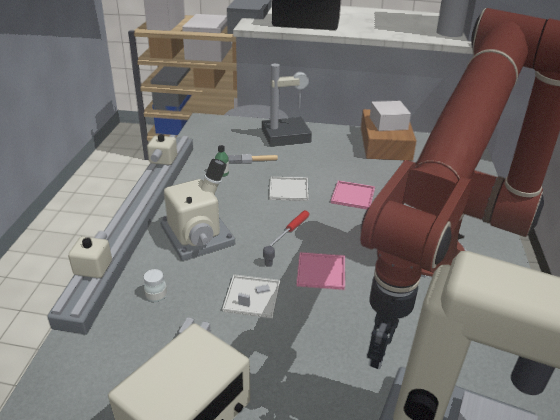

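View pics/top0.png

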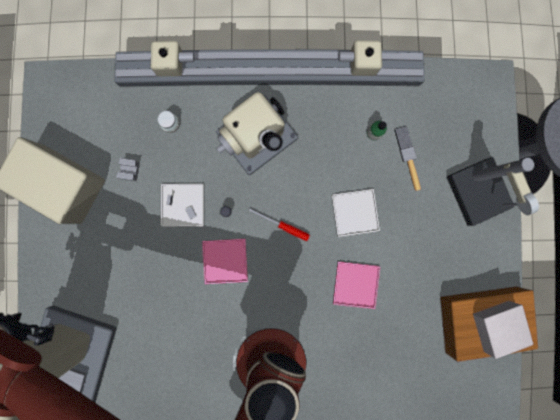

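The side view shows the cap at about (216,170) on the head and the empty tray at (289,188). The top view shows the cap at (270,142), the empty tray at (355,212) and the used tray at (182,204). Next I'll enlarge both views of the cap.

```bash
cat > h.py <<'E'
import cv2,numpy as np
from plant import *
def cam(n):
    c=camera_params(n); f=210/np.tan(np.radians(c["fovy"]/2))
    K=np.array([[f,0,c["cx"]],[0,f,c["cy"]],[0,0,1]]); R=cv2.Rodrigues(c["rvec"])[0]
    return K,np.array(c["dist"]),R,np.array(c["tvec"])
def ray(n,uv):
    K,D,R,t=cam(n); p=cv2.undistortPoints(np.float64(uv).reshape(-1,1,2),K,D).reshape(-1,2)
    return -R.T@t, np.c_[p,np.ones(len(p))]@R   # origin, dirs (z-depth scaled)
def proj(n,P):
    K,D,R,t=cam(n); return cv2.projectPoints(np.float64(P).reshape(-1,1,3),cv2.Rodrigues(R)[0],t,K,D)[0].reshape(-1,2)
def cloud(n,d):
    v,u=np.mgrid[:420,:560]; o,r=ray(n,np.stack([u,v],-1).reshape(-1,2)); return (o+r*d.reshape(-1,1)).reshape(420,560,3)
def tri(a,b):
    o1,r1=ray("side",[a]);o2,r2=ray("top",[b]); r1=r1[0];r2=r2[0]
    s=np.linalg.lstsq(np.c_[r1,-r2],o2-o1,rcond=None)[0]; p=o1+s[0]*r1;q=o2+s[1]*r2
    return (p+q)/2,np.linalg.norm(p-q)
E
python3 - <<'E'
from h import *
a=np.load("side0.npz");b=np.load("top0.npz")
A=cv2.resize(a["p"][140:200,180:240],(400,400),interpolation=cv2.INTER_CUBIC);B=cv2.resize(b["p"][110:170,235:295],(400,400),interpolation=cv2.INTER_CUBIC)
C=cv2.resize(a["p"][165:210,260:320],(400,200),interpolation=cv2.INTER_CUBIC)[:200];Dd=cv2.resize(b["p"][182:242,325:385],(400,400),interpolation=cv2.INTER_CUBIC)[:,:]
im=np.vstack([np.hstack([A,B]),np.hstack([C,np.zeros((200,400,3),np.uint8)])])
cv2.imwrite("pics/crop1.png",im[:,:,::-1])
for n,z in(("side",a),("top",b)):
    X=cloud(n,z["d"]); p=z["p"].astype(int)
    for nm,(u,v) in {"side":{"capc":(216,170),"tray":(289,188)},"top":{"capc":(270,142),"tray":(355,212)}}[n].items():print(n,nm,X[v,u].round(4))
    if n=="top":
        w=X[170:250,320:400];m=(p[170:250,320:400].min(-1)>150)&(w[...,2]<.05);print("tray",cv2.minAreaRect(w[m][:,:2].astype(np.float32)),np.median(w[m][:,2]))
    # cap: dark pts
    s=(slice(150,190),slice(195,240)) if n=="side" else (slice(120,165),slice(250,295))
    w=X[s];m=(p[s].max(-1)<70)&(w[...,2]>.19)
    q=w[m];print("cap pts",len(q),q.mean(0),q.min(0),q.max(0)); np.save(n+"_cap.npy",q)
E
```

```text
side capc [0.6283 0.0251 0.2236]
side tray [ 0.4527 -0.2576  0.0016]
cap pts 264 [0.63258145 0.01954457 0.21990056] [ 0.28222713 -0.02066788  0.19005337] [0.66271613 1.26282604 1.00056006]
top capc [6.290e-01 5.000e-04 2.386e-01]
top tray [ 0.4571 -0.2602  0.0036]
tray ((0.45460689067840576, -0.2619170844554901), (0.13214260339736938, 0.1348804086446762), 7.446793079376221) 0.005174065017922058
cap pts 200 [ 0.63125169 -0.002357    0.25025502] [ 0.42756679 -0.02767886  0.21620631] [0.65797808 0.02086633 1.2871727 ]
```

View pics/crop1.png

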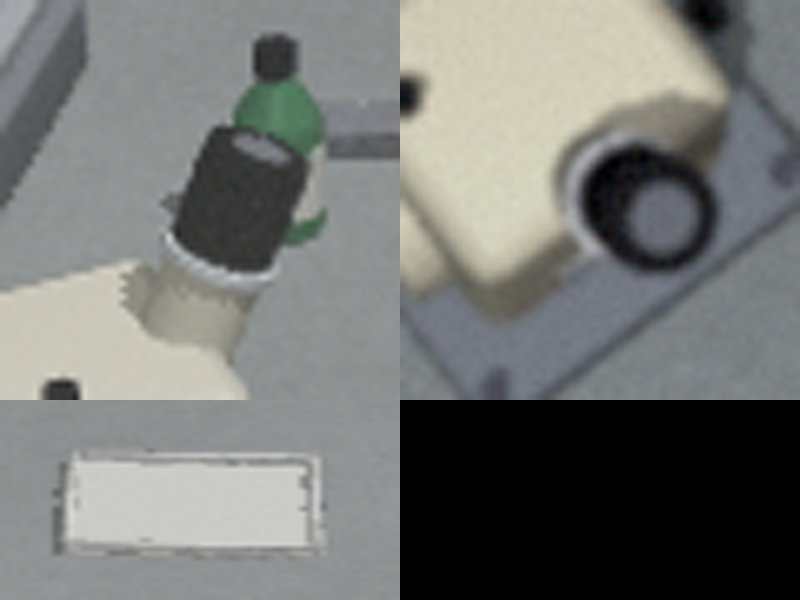

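The side crop shows the cap's top disc centred at side (219.0,161.8) and the rim line at about (213,177.5). The top crop shows the disc at top (274.0,142.3). The third panel shows the tray empty. Next I'll fit the cap's axis.

```bash
python3 - <<'E'
from h import *
from scipy.optimize import least_squares
T,e=tri((219.05,161.8),(274.0,142.3));print("cap top",T,e)
a=np.load("side_cap.npy");b=np.load("top_cap.npy")
def ax(h,l=np.radians(25)): return np.array([np.sin(l)*np.cos(h),np.sin(l)*np.sin(h),np.cos(l)])
for nm,q in(("side",a),("top",b),("both",np.r_[a,b])):
    q=q[np.linalg.norm(q-T,axis=1)<.06]
    def res(p,free=True):
        n=ax(p[2],p[3]); v=q-p[[0,1,4]]; s=v@n; r=np.linalg.norm(v-np.outer(s,n),axis=1)
        # sdf to capped cylinder, origin = top centre
        d=np.where(r>.023,np.hypot(r-.023,np.maximum(s,0)),np.maximum(r-.023,s))
        return np.r_[d/.002,(p[3]-np.radians(25))/.02, (p[[0,1,4]]-T)/.003]
    s=least_squares(res,[T[0],T[1],-2.2,.436,T[2]],loss="soft_l1")
    n=ax(s.x[2],s.x[3]);t=s.x[[0,1,4]]
    print(nm,len(q),"top",t.round(4),"head/lean",np.degrees(s.x[2:4]).round(1),"rim",(t-.049*n).round(4),np.median(abs(s.fun)))
# image prediction
for h in (-150,-140,-130,-120,-110):
    o=T-.049*ax(np.radians(h)); print(h,o.round(4),proj("side",o)[0].round(1),proj("top",o)[0].round(1))
w=cloud("top",np.load("top0.npz")["d"])
print("floor z top",np.median(w[200:224,343:367,2]),"table",np.median(w[235:250,300:325,2]))
w2=cloud("side",np.load("side0.npz")["d"]);print("floor side",np.median(w2[182:194,278:300,2]),"table",np.median(w2[202:212,270:300,2]))
E
```

```text
cap top [ 0.62879152 -0.00986974  0.23010717] 0.001950565558286927
side 263 top [ 0.6279 -0.007   0.2309] head/lean [-142.7   24.9] rim [0.6444 0.0055 0.1865] 0.7240401263562766
top 197 top [ 0.63   -0.0086  0.2353] head/lean [-142.    24.8] rim [0.6462 0.0041 0.1908] 0.3894432212033967
both 460 top [ 0.6282 -0.0078  0.2347] head/lean [-140.8   23.5] rim [0.6434 0.0045 0.1897] 0.7161029273414004
-150 [6.467e-01 5.000e-04 1.857e-01] [212.4 176.3] [269.9 139.2]
-140 [0.6447 0.0034 0.1857] [212.9 176.9] [268.7 139.9]
-130 [0.6421 0.006  0.1857] [213.5 177.4] [267.8 140.9]
-120 [0.6391 0.0081 0.1857] [214.4 177.9] [267. 142.]
-110 [0.6359 0.0096 0.1857] [215.3 178.3] [266.4 143.2]
floor z top 0.0048519463203964275 table 0.001066752953557737
floor side 0.00022863300829245592 table -0.0034817749737633408
```

```bash
cat >> h.py <<'E'
from scipy.spatial.transform import Rotation as Ro
RIM=np.array([.6445,.0045,.190]); HD,LN=np.radians(-142),np.radians(25)
N=np.array([np.sin(LN)*np.cos(HD),np.sin(LN)*np.sin(HD),np.cos(LN)])
def rot(az,n=np.array([0,0,1.])):
    z=-n; y=np.array([np.cos(np.radians(az)),np.sin(np.radians(az)),0]); y-=z*(y@z); y/=np.linalg.norm(y)
    return Ro.from_matrix(np.c_[np.cross(y,z),y,z])
def cur(s=None):
    s=s or state(); q=s["tool_rot"]; return np.array(s["tool_pos"]),Ro.from_quat([*q[1:],q[0]])
def step(p0,R0,p1,R1):
    r=(R0.inv()*R1).as_rotvec(); d=R0.inv().apply(np.array(p1)-p0)
    print("shift",(d/.025).round(2),"turn",(np.degrees(r)/8).round(2),"rows>=",max(np.linalg.norm(d)/.0625,np.degrees(np.linalg.norm(r))/10.7).round(1))
def plan(*wps):
    p,R=cur()
    for P,Q in wps: step(p,R,P,Q); p,R=np.array(P),Q
E
python3 - <<'E'
from h import *
plan(((.30,.45,.38),rot(0)),((.52,.06,.38),rot(-70)),(RIM+.11*N,rot(-105,N)),(RIM+.018*N,rot(-105,N)))
E
```

```text
shift [-6.4  -4.32 -5.99] turn [-0.01  0.01  9.19] rows>= 6.9
shift [-15.6   8.8   0. ] turn [0.   0.   8.75] rows>= 7.2
shift [2.15 4.36 3.61] turn [1.78 2.62 3.97] rows>= 3.8
shift [-0.    0.    3.68] turn [0. 0. 0.] rows>= 1.5
```

Emit:
{"fn": "jog_arm", "kwargs": {
  "targets": [
    [[-1.6, -1, -5], [0, 0, 1.3], 100],
    [[-3.2, -2.1, -6], [0, 0, 2.6], 100],
    [[-4.8, -3.2, -6], [0, 0, 3.9], 100],
    [[-6.4, -4.3, -6], [0, 0, 5.2], 100],
    [[-6.4, -4.3, -6], [0, 0, 6.5], 100],
    [[-6.4, -4.3, -6], [0, 0, 7.8], 100],
    [[-6.4, -4.3, -6], [0, 0, 9.2], 100]
  ]
}}

```text
time: 0.98
tool_pos: [0.3005, 0.4503, 0.3808]
tool_rot: [-0.0, 0.707, 0.707, -0.0]
contact_force: [-0.0, 0.1, -0.8]
gripper_width: 0.999
grasp_force: 0.0
```

Emit:
{"fn": "jog_arm", "kwargs": {
  "targets": [
    [[-2, 1.1, 0], [0, 0, 1.1], 100],
    [[-4, 2.2, 0], [0, 0, 2.2], 100],
    [[-6, 3.3, 0], [0, 0, 3.3], 100],
    [[-8, 4.4, 0], [0, 0, 4.4], 100],
    [[-10, 5.5, 0], [0, 0, 5.5], 100],
    [[-12, 6.6, 0], [0, 0, 6.6], 100],
    [[-14, 7.7, 0], [0, 0, 7.7], 100],
    [[-15.6, 8.8, 0], [0, 0, 8.8], 100]
  ]
}}

```text
time: 1.98
tool_pos: [0.5233, 0.0601, 0.3809]
tool_rot: [-0.0, 0.985, 0.17, -0.0]
contact_force: [0.7, -0.1, -0.2]
gripper_width: 0.998
grasp_force: 0.0
```

```bash
python3 - <<'E'
from h import *
s=state();print(s["time"],s["joint_pos"].round(2),s["tool_pos"].round(3))
plan((RIM+.11*N,rot(-105,N)),(RIM+.018*N,rot(-105,N)))
E
```

```text
1.975 [-0.03 -0.23  1.63  0.    1.74  1.2 ] [0.523 0.06  0.381]
shift [2.06 4.31 3.64] turn [1.78 2.62 3.92] rows>= 3.8
shift [-0.    0.    3.68] turn [0. 0. 0.] rows>= 1.5
```

Emit:
{"fn": "jog_arm", "kwargs": {
  "targets": [
    [[0.5, 1.1, 0.9], [0.45, 0.65, 1], 100],
    [[1, 2.2, 1.8], [0.9, 1.3, 2], 100],
    [[1.5, 3.3, 2.7], [1.35, 2, 3], 100],
    [[2.06, 4.3, 3.64], [1.78, 2.62, 3.92], 100],
    [[2.06, 4.3, 3.64], [1.78, 2.62, 3.92], 100],
    [[2.06, 4.3, 3.64], [1.78, 2.62, 3.92], 100]
  ]
}}

```text
time: 2.72
tool_pos: [0.6079, -0.0208, 0.2911]
tool_rot: [-0.151, 0.971, -0.1, 0.155]
contact_force: [0.4, -0.4, 1.5]
gripper_width: 1.004
grasp_force: 0.0
```

```bash
python3 - <<'E'
from h import *
s=state();print(s["time"],s["joint_pos"].round(2),s["tool_pos"].round(3))
plan((RIM+.018*N,rot(-105,N)))
P={}
for n,(x,y) in {"side":(170,110),"top":(225,90)}.items():
    p,d=grab_frame(n); np.savez(f"{n}1.npz",p=p,d=d); P[n]=cv2.resize(p[y:y+90,x:x+90],(400,400),interpolation=cv2.INTER_CUBIC)
    q=proj(n,[RIM+.049*N,RIM+.11*N,RIM]);print(n,q.round(1),((q-[x,y]+.5)*400/90).round())
cv2.imwrite("pics/crop2.png",np.hstack([P["side"],P["top"]])[:,:,::-1])
E
```

```text
2.725 [-0.32 -0.21  1.81  0.37  1.31  1.4 ] [ 0.608 -0.021  0.291]
shift [0.02 0.15 3.7 ] turn [-0.01  0.01  0.05] rows>= 1.5
side [[218.7 160.7]
 [226.3 141.5]
 [212.8 175.8]] [[219. 228.]
 [253. 142.]
 [192. 295.]]
top [[273.4 142.6]
 [280.4 146.6]
 [268.4 139.7]] [[218. 236.]
 [249. 254.]
 [195. 223.]]
```

View pics/crop2.png

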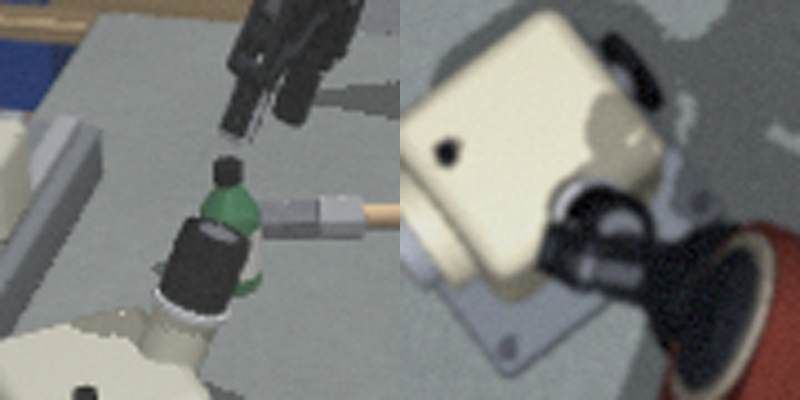

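```bash
python3 - <<'E'
from h import *
s=state();print(s["time"],s["tool_pos"].round(4))
plan((RIM+.018*N,rot(-105,N)))
E
```

```text
2.825 [ 0.6085 -0.0204  0.2924]
shift [-0.02  0.18  3.73] turn [-0.01 -0.    0.06] rows>= 1.5
```

Emit:
{"fn": "jog_arm", "kwargs": {
  "targets": [
    [[0, 0.18, 1.2], [0, 0, 0], 100],
    [[0, 0.18, 2.4], [0, 0, 0], 100],
    [[0, 0.18, 3.3], [0, 0, 0], 100],
    [[0, 0.18, 3.7], [0, 0, 0], 100],
    [[0, 0.18, 3.7], [0, 0, 0], 100],
    [[0, 0.18, 3.7], [0, 0, 0], 100]
  ]
}}

```text
time: 3.58
tool_pos: [0.6386, -0.0013, 0.2068]
tool_rot: [-0.151, 0.971, -0.101, 0.157]
contact_force: [-0.1, -0.8, -1.0]
gripper_width: 1.002
grasp_force: 0.0
```

```bash
python3 - <<'E'
from h import *
s=state();p,R=cur(s);print(s["time"],R.inv().apply(p-RIM-.018*N)*1000,s["joint_pos"].round(2),R.inv().apply(s["contact_force"]))
P={}
for n,(x,y) in {"side":(170,120),"top":(225,100)}.items():
    p,d=grab_frame(n); P[n]=cv2.resize(p[y:y+80,x:x+80],(400,400),interpolation=cv2.INTER_CUBIC)
cv2.imwrite("pics/crop3.png",np.hstack([P["side"],P["top"]])[:,:,::-1])
E
```

```text
3.575 [ 0.52025137  0.8669172  -0.72546515] [-0.27 -0.09  1.84  0.38  1.15  1.39] [-0.18205864  1.05141195  0.69292358]
```

View pics/crop3.png

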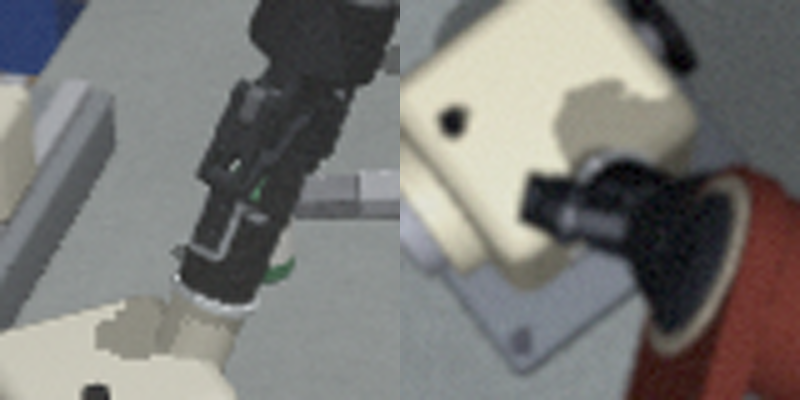

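The side view shows the open fingers straddling the cap, with the tips just above the flange. I'll close them now.

Emit:
{"fn": "jog_arm", "kwargs": {
  "targets": [
    [[0, 0, 0], [0, 0, 0], 60],
    [[0, 0, 0], [0, 0, 0], 40],
    [[0, 0, 0], [0, 0, 0], 20],
    [[0, 0, 0], [0, 0, 0], 20],
    [[0, 0, 0], [0, 0, 0], 20],
    [[0, 0, 0], [0, 0, 0], 20]
  ]
}}

```text
time: 4.42
tool_pos: [0.6382, -0.0015, 0.2057]
tool_rot: [-0.151, 0.971, -0.101, 0.156]
contact_force: [-3.0, -2.1, 5.5]
gripper_width: 0.523
grasp_force: 61.7
```

```bash
cat >> h.py <<'E'
def rep():
    s=state();p,R=cur(s);print(s["time"],"tcp rel axis, axial(mm)",(R.inv().apply(p-RIM)*1000).round(1),"j",s["joint_pos"].round(2),"F",R.inv().apply(s["contact_force"]).round(1),"M",R.inv().apply(s["ft_torque"]).round(2),"w",s["gripper_width"],s["grasp_force"],"port xyz",port(p))
def port(p): return (rot(0,N).inv().apply(p-RIM)*1000).round(1)
E
python3 -c "
from h import *
rep()"
```

```text
4.425 tcp rel axis, axial(mm) [ -0.1   1.4 -17.9] j [-0.27 -0.09  1.84  0.38  1.15  1.39] F [-0.8  0.6 -6.5] M [-0.36 -0.22  0.02] w 0.5228704551521466 61.70296384189888 port xyz [ -1.4  -0.3 -17.9]
```

Emit:
{"fn": "jog_arm", "kwargs": {
  "targets": [
    [[0, 0, -0.01], [0, 0, -1.3], 20],
    [[0, 0, -0.02], [0, 0, -2.6], 20],
    [[0, 0, -0.03], [0, 0, -3.9], 20],
    [[0, 0, -0.04], [0, 0, -5.2], 20],
    [[0, 0, -0.045], [0, 0, -6.5], 20],
    [[0, 0, -0.055], [0, 0, -7.8], 20],
    [[0, 0, -0.06], [0, 0, -9.1], 20],
    [[0, 0, -0.07], [0, 0, -10.4], 20]
  ]
}}

```text
time: 5.42
tool_pos: [0.6385, -0.0038, 0.2061]
tool_rot: [-0.006, 0.792, 0.571, 0.216]
contact_force: [5.4, -7.6, -1.0]
gripper_width: 0.528
grasp_force: 61.2
```

```bash
python3 -c "
from h import *
rep()"
```

```text
5.425 tcp rel axis, axial(mm) [ -3.4   1.3 -18.7] j [-0.27 -0.09  1.84  0.38  1.15 -0.07] F [-5.8  7.4  0.7] M [-1.03 -1.04  0.03] w 0.527675203186498 61.23066928989829 port xyz [ -3.6   0.3 -18.7]
```

Emit:
{"fn": "jog_arm", "kwargs": {
  "targets": [
    [[0, 0.07, 0], [0, 0, 0], 75],
    [[0, 0.07, 0], [0, 0, 0], 75],
    [[0, 0.07, 0], [0, 0, 0], 75],
    [[0, 0.07, 0], [0, 0, 0], 20],
    [[0, 0.07, 0], [0, 0, 0], 20],
    [[0, 0.07, 0], [0, 0, 0], 20],
    [[0, 0.07, 0], [0, 0, 0], 20]
  ]
}}

```text
time: 6.3
tool_pos: [0.6391, -0.0023, 0.2073]
tool_rot: [-0.01, 0.793, 0.569, 0.217]
contact_force: [0.8, -0.7, 1.3]
gripper_width: 0.522
grasp_force: 61.4
```

```bash
python3 -c "
from h import *
rep()"
```

```text
6.3 tcp rel axis, axial(mm) [ -1.4   1.5 -19.3] j [-0.27 -0.09  1.84  0.38  1.15 -0.06] F [ 0.1  1.3 -1.1] M [-0.05 -0.15 -0.01] w 0.521955535145562 61.445159510476515 port xyz [ -1.8   1.1 -19.3]
```

Emit:
{"fn": "jog_arm", "kwargs": {
  "targets": [
    [[0, 0, -0.01], [0, 0, -1.3], 20],
    [[0, 0, -0.02], [0, 0, -2.6], 20],
    [[0, 0, -0.03], [0, 0, -3.9], 20],
    [[0, 0, -0.04], [0, 0, -5.2], 20],
    [[0, 0, -0.045], [0, 0, -6.5], 20],
    [[0, 0, -0.055], [0, 0, -7.8], 20],
    [[0, 0, -0.06], [0, 0, -9.1], 20],
    [[0, 0, -0.07], [0, 0, -10.4], 20]
  ]
}}

```text
time: 7.3
tool_pos: [0.6391, -0.0031, 0.2096]
tool_rot: [0.138, 0.213, 0.953, 0.168]
contact_force: [1.5, -0.6, 2.2]
gripper_width: 0.523
grasp_force: 61.4
```

```bash
python3 -c "
from h import *
rep()"
```

```text
7.3 tcp rel axis, axial(mm) [ -2.5  -1.  -21.5] j [-0.27 -0.09  1.83  0.38  1.15 -1.52] F [-2.   0.8 -1.7] M [ 0.05 -0.17  0.03] w 0.5234153917116658 61.386124540586025 port xyz [ -1.9   1.9 -21.5]
```

Emit:
{"fn": "jog_arm", "kwargs": {
  "targets": [
    [[0, 0, -0.01], [0, 0, -1.3], 20],
    [[0, 0, -0.02], [0, 0, -2.6], 20],
    [[0, 0, -0.03], [0, 0, -3.9], 20],
    [[0, 0, -0.04], [0, 0, -5.2], 20],
    [[0, 0, -0.045], [0, 0, -6.5], 20],
    [[0, 0, -0.055], [0, 0, -7.8], 20],
    [[0, 0, -0.06], [0, 0, -9], 20],
    [[0, 0, -0.07], [0, 0, -10], 20]
  ]
}}

```text
time: 8.3
tool_pos: [0.6383, -0.0033, 0.2112]
tool_rot: [0.213, -0.449, 0.867, 0.04]
contact_force: [0.4, -1.0, 3.2]
gripper_width: 0.526
grasp_force: 61.4
```

```bash
python3 -c "
from h import *
rep()"
```

```text
8.3 tcp rel axis, axial(mm) [  0.5  -2.3 -23.3] j [-0.27 -0.09  1.83  0.38  1.16 -2.91] F [-0.7 -1.3 -3. ] M [-0.05 -0.02 -0.  ] w 0.5259578279459494 61.39450867893174 port xyz [ -1.7   1.7 -23.3]
```

Emit:
{"fn": "jog_arm", "kwargs": {
  "targets": [
    [[0, 0, 0], [0, 0, 0], 80],
    [[0, 0, 0], [0, 0, 0], 80],
    [[0, 0, 0], [0, 0, 1.3], 80],
    [[0, 0, 0], [0, 0, 2.6], 80],
    [[0, 0, 0], [0, 0, 3.9], 80],
    [[0, 0, 0], [0, 0, 5.2], 80],
    [[0, 0, 0], [0, 0, 6.5], 80],
    [[0, 0, 0], [0, 0, 7.8], 80]
  ]
}}

```text
time: 9.3
tool_pos: [0.6375, -0.0031, 0.2096]
tool_rot: [0.159, 0.071, 0.974, 0.146]
contact_force: [0.4, 0.5, 0.2]
gripper_width: 0.799
grasp_force: 0.0
```

Emit:
{"fn": "jog_arm", "kwargs": {
  "targets": [
    [[0, 0, 0], [0, 0, 1.3], 80],
    [[0, 0, 0], [0, 0, 2.6], 80],
    [[0, 0, 0], [0, 0, 3.9], 80],
    [[0, 0, 0], [0, 0, 5.2], 80],
    [[0, 0, 0], [0, 0, 6.5], 80],
    [[0, 0, 0], [0, 0, 7.8], 80],
    [[0, 0, 0], [0, 0, 9.1], 80],
    [[0, 0, 0], [0, 0, 10.4], 80]
  ]
}}

```text
time: 10.3
tool_pos: [0.6375, -0.0031, 0.2096]
tool_rot: [0.022, 0.7, 0.681, 0.215]
contact_force: [0.1, -0.6, 0.8]
gripper_width: 0.801
grasp_force: 0.0
```

Emit:
{"fn": "jog_arm", "kwargs": {
  "targets": [
    [[0, 0, 0], [0, 0, 1.3], 80],
    [[0, 0, 0], [0, 0, 2.6], 80],
    [[0, 0, 0], [0, 0, 2.6], 60],
    [[0, 0, 0], [0, 0, 2.6], 20],
    [[0, 0, 0], [0, 0, 2.6], 20],
    [[0, 0, 0], [0, 0, 2.6], 20],
    [[0, 0, 0], [0, 0, 2.6], 20]
  ]
}}

```text
time: 11.18
tool_pos: [0.6381, -0.0035, 0.2106]
tool_rot: [-0.015, 0.809, 0.547, 0.216]
contact_force: [1.2, -1.8, 2.1]
gripper_width: 0.522
grasp_force: 60.9
```

```bash
python3 -c "
from h import *
rep()"
```

```text
11.175 tcp rel axis, axial(mm) [ -1.5   1.9 -22.9] j [-0.27 -0.09  1.83  0.38  1.16 -0.  ] F [-0.4  2.2 -2. ] M [-0.34 -0.38  0.01] w 0.5223416506843211 60.90426357463002 port xyz [ -2.    1.3 -22.9]
```

Emit:
{"fn": "jog_arm", "kwargs": {
  "targets": [
    [[0, 0, -0.01], [0, 0, -1.3], 20],
    [[0, 0, -0.02], [0, 0, -2.6], 20],
    [[0, 0, -0.03], [0, 0, -3.9], 20],
    [[0, 0, -0.04], [0, 0, -5.2], 20],
    [[0, 0, -0.05], [0, 0, -6.5], 20],
    [[0, 0, -0.06], [0, 0, -7.8], 20],
    [[0, 0, -0.07], [0, 0, -9.1], 20],
    [[0, 0, -0.08], [0, 0, -10.4], 20]
  ]
}}

```text
time: 12.18
tool_pos: [0.6379, -0.0041, 0.2125]
tool_rot: [0.133, 0.239, 0.946, 0.172]
contact_force: [3.4, -2.7, -0.3]
gripper_width: 0.526
grasp_force: 61.0
```

Emit:
{"fn": "jog_arm", "kwargs": {
  "targets": [
    [[0, 0, -0.01], [0, 0, -1.3], 20],
    [[0, 0, -0.02], [0, 0, -2.6], 20],
    [[0, 0, -0.03], [0, 0, -3.9], 20],
    [[0, 0, -0.04], [0, 0, -5.2], 20],
    [[0, 0, -0.05], [0, 0, -6.5], 20],
    [[0, 0, -0.06], [0, 0, -7.8], 20],
    [[0, 0, -0.07], [0, 0, -9.1], 20],
    [[0, 0, -0.08], [0, 0, -10.4], 20]
  ]
}}

```text
time: 13.18
tool_pos: [0.6371, -0.0039, 0.2148]
tool_rot: [0.214, -0.449, 0.866, 0.041]
contact_force: [3.1, -0.4, 3.0]
gripper_width: 0.525
grasp_force: 61.1
```

```bash
python3 -c "
from h import *
rep()"
```

```text
13.175 tcp rel axis, axial(mm) [  0.   -2.1 -27.1] j [-0.28 -0.1   1.83  0.38  1.16 -2.91] F [-2.5 -3.1 -1.8] M [ 0.26 -0.21  0.04] w 0.5254587320293278 61.13157458603382 port xyz [ -1.3   1.7 -27.1]
```

Emit:
{"fn": "jog_arm", "kwargs": {
  "targets": [
    [[0, 0, -0.1], [0, 0, 0], 20],
    [[0, 0, -0.2], [0, 0, 0], 20],
    [[0, 0, -0.2], [0, 0, 0], 20]
  ]
}}

```text
time: 13.55
tool_pos: [0.6349, -0.005, 0.2183]
tool_rot: [0.213, -0.446, 0.868, 0.042]
contact_force: [4.2, 1.9, -0.2]
gripper_width: 0.527
grasp_force: 61.9
```

```bash
python3 -c "
from h import *
rep()"
```

```text
13.55 tcp rel axis, axial(mm) [  0.6  -1.4 -31.3] j [-0.28 -0.1   1.83  0.38  1.17 -2.91] F [-3.5 -2.2  2. ] M [ 0.26 -0.36 -0.01] w 0.5272695093253791 61.893953271210194 port xyz [ -1.4   0.9 -31.3]
```

Emit:
{"fn": "jog_arm", "kwargs": {
  "targets": [
    [[0, 0, -0.3], [0, 0, 0], 20],
    [[0, 0, -0.6], [0, 0, 0], 20],
    [[0, 0, -0.9], [0, 0, 0], 20],
    [[0, 0, -1.2], [0, 0, 0], 20],
    [[0, 0, -1.5], [0, 0, 0], 20],
    [[0, 0, -1.7], [0, 0, 0], 20],
    [[0, 0, -2], [0, 0, 0], 20],
    [[0, 0, -2], [0, 0, 0], 20]
  ]
}}

```text
time: 14.55
tool_pos: [0.6184, -0.0189, 0.2647]
tool_rot: [0.213, -0.447, 0.868, 0.041]
contact_force: [0.3, 0.7, -0.7]
gripper_width: 0.522
grasp_force: 63.0
```

```bash
python3 - <<'E'
from h import *
rep()
P={}
for n,(x,y) in {"side":(170,110),"top":(225,90)}.items():
    p,d=grab_frame(n); np.savez(f"{n}4.npz",p=p,d=d);P[n]=cv2.resize(p[y:y+90,x:x+90],(400,400),interpolation=cv2.INTER_CUBIC)
cv2.imwrite("pics/crop4.png",np.hstack([P["side"],P["top"]])[:,:,::-1])
E
```

```text
14.55 tcp rel axis, axial(mm) [  0.7  -2.3 -82.4] j [-0.31 -0.17  1.82  0.38  1.26 -2.91] F [-0.3  0.3  0.9] M [-0.05  0.28  0.02] w 0.5221786278126869 62.991933804005384 port xyz [ -1.9   1.5 -82.4]
```

View pics/crop4.png

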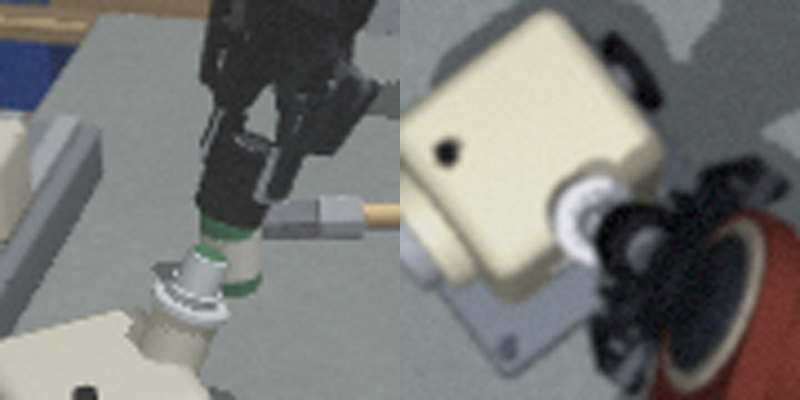

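The side view shows the neck bare and the cap hanging in the fingers, clear of the port and in line with the tool. The next step is the tray.

```bash
python3 - <<'E'
from h import *
p,R=cur(); print("y az",np.degrees(np.arctan2(*R.apply([0,1,0])[1::-1])))
A=np.array([.61,-.035,.32]); B=np.array([.4546,-.262,.15])
plan((A,R)); 
step(A,R,[.4546,-.262,.32],rot(70)); step(np.array([.4546,-.262,.32]),rot(70),B,rot(70))
E
```

```text
y az 143.0345361829631
shift [-0.25 -0.4  -2.32] turn [0. 0. 0.] rows>= 0.9
shift [10.06 -0.49 -4.44] turn [1.2  3.13 9.15] rows>= 7.3
shift [0.  0.  6.8] turn [0. 0. 0.] rows>= 2.7
```

Emit:
{"fn": "jog_arm", "kwargs": {
  "targets": [
    [[-0.1, -0.2, -1.2], [0, 0, 0], 20],
    [[-0.25, -0.4, -2.3], [0, 0, 0], 20]
  ]
}}

```text
time: 14.9
tool_pos: [0.6098, -0.0349, 0.3192]
tool_rot: [0.212, -0.447, 0.868, 0.042]
contact_force: [0.1, 0.2, -0.4]
gripper_width: 0.526
grasp_force: 63.0
```

Emit:
{"fn": "jog_arm", "kwargs": {
  "targets": [
    [[1, 0, -0.5], [0.15, 0.4, 1.15], 20],
    [[2.5, -0.1, -1.1], [0.3, 0.8, 2.3], 20],
    [[4, -0.2, -1.7], [0.45, 1.2, 3.45], 20],
    [[5.3, -0.3, -2.3], [0.6, 1.6, 4.6], 20],
    [[6.6, -0.3, -2.9], [0.75, 2, 5.75], 20],
    [[7.8, -0.4, -3.4], [0.9, 2.35, 6.9], 20],
    [[9, -0.4, -3.9], [1.05, 2.75, 8.05], 20],
    [[10, -0.5, -4.4], [1.2, 3.13, 9.15], 20]
  ]
}}

```text
time: 15.9
tool_pos: [0.4554, -0.2614, 0.3187]
tool_rot: [-0.001, 0.176, 0.984, 0.0]
contact_force: [0.9, 0.7, -0.9]
gripper_width: 0.518
grasp_force: 63.0
```

```bash
python3 - <<'E'
from h import *
s=state();print(s["joint_pos"].round(2),s["gripper_width"])
plan(([.4546,-.262,.10],rot(70)))
E
```

```text
[-0.66 -0.22  1.73 -0.    1.64 -1.88] 0.5183105613079119
shift [ 0.   -0.03  8.75] turn [ 0.   -0.01 -0.03] rows>= 3.5
```

Emit:
{"fn": "jog_arm", "kwargs": {
  "targets": [
    [[0, 0, 1], [0, 0, 0], 20],
    [[0, 0, 3], [0, 0, 0], 20],
    [[0, 0, 5], [0, 0, 0], 20],
    [[0, 0, 7], [0, 0, 0], 20],
    [[0, 0, 8.2], [0, 0, 0], 20],
    [[0, 0, 9], [0, 0, 0], 20],
    [[0, 0, 9], [0, 0, 0], 20]
  ]
}}

```text
time: 16.77
tool_pos: [0.4548, -0.2595, 0.0917]
tool_rot: [-0.002, 0.173, 0.985, 0.001]
contact_force: [-0.6, 1.2, -1.6]
gripper_width: 0.525
grasp_force: 63.0
```

```bash
python3 - <<'E'
from h import *
p,R=cur();print(p)
r=p+[0,0,-.018];t=p+[0,0,.031]
P={}
for n,(x,y) in {"side":(240,130),"top":(315,165)}.items():
    im,d=grab_frame(n); np.savez(f"{n}5.npz",p=im,d=d);P[n]=cv2.resize(im[y:y+90,x:x+90],(400,400),interpolation=cv2.INTER_CUBIC)
    print(n,((proj(n,[r,t])-[x,y]+.5)*400/90).round())
cv2.imwrite("pics/crop5.png",np.hstack([P["side"],P["top"]])[:,:,::-1])
E
```

```text
[ 0.4548442  -0.259529    0.09172184]
side [[220. 178.]
 [222. 122.]]
top [[201. 212.]
 [218. 210.]]
```

View pics/crop5.png

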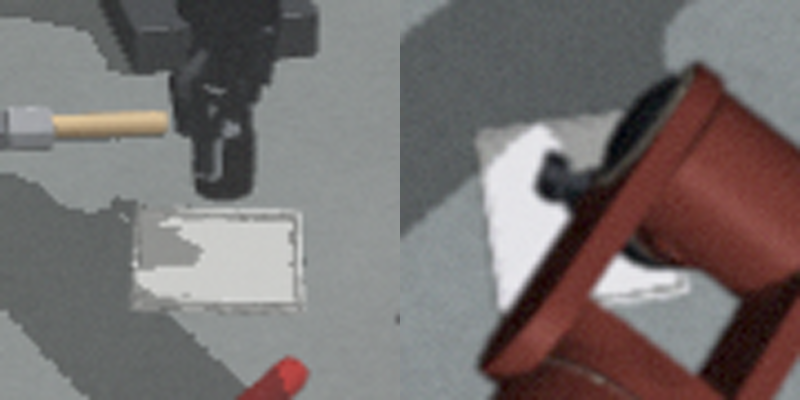

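The side view shows the cap upright, with its rim at about crop (223,195), over the tray. I'll lower it with force checks.

Emit:
{"fn": "jog_arm", "kwargs": {
  "targets": [
    [[0, 0, 0.6], [0, 0, 0], 20],
    [[0, 0, 1.3], [0, 0, 0], 20],
    [[0, 0, 2], [0, 0, 0], 20],
    [[0, 0, 2.4], [0, 0, 0], 20],
    [[0, 0, 2.6], [0, 0, 0], 20],
    [[0, 0, 2.65], [0, 0, 0], 20],
    [[0, 0, 2.65], [0, 0, 0], 20]
  ]
}}

```text
time: 17.75
tool_pos: [0.4566, -0.261, 0.0284]
tool_rot: [0.001, 0.173, 0.985, -0.0]
contact_force: [0.6, 0.8, -1.6]
gripper_width: 0.525
grasp_force: 63.0
```

Emit:
{"fn": "jog_arm", "kwargs": {
  "targets": [
    [[0, 0, 0.04], [0, 0, 0], 20],
    [[0, 0, 0.08], [0, 0, 0], 20],
    [[0, 0, 0.08], [0, 0, 0], 20]
  ]
}}

```text
time: 18.12
tool_pos: [0.4562, -0.2607, 0.0259]
tool_rot: [0.0, 0.173, 0.985, 0.0]
contact_force: [-1.3, -0.4, -1.5]
gripper_width: 0.523
grasp_force: 63.0
```

Emit:
{"fn": "jog_arm", "kwargs": {
  "targets": [
    [[0, 0, 0.04], [0, 0, 0], 20],
    [[0, 0, 0.08], [0, 0, 0], 20],
    [[0, 0, 0.08], [0, 0, 0], 20]
  ]
}}

```text
time: 18.5
tool_pos: [0.4563, -0.2608, 0.024]
tool_rot: [0.0, 0.173, 0.985, 0.0]
contact_force: [-0.8, 0.8, 1.1]
gripper_width: 0.527
grasp_force: 63.3
```

Emit:
{"fn": "jog_arm", "kwargs": {
  "targets": [
    [[0, 0, 0.03], [0, 0, 0], 20],
    [[0, 0, 0.06], [0, 0, 0], 20],
    [[0, 0, 0.06], [0, 0, 0], 20]
  ]
}}

```text
time: 18.88
tool_pos: [0.4563, -0.2609, 0.0239]
tool_rot: [-0.0, 0.173, 0.985, 0.0]
contact_force: [-5.8, 3.1, 10.4]
gripper_width: 0.523
grasp_force: 64.2
```

The cap is resting on the floor, with about 10 N. I'll release it and back off.

Emit:
{"fn": "jog_arm", "kwargs": {
  "targets": [
    [[0, 0, -0.02], [0, 0, 0], 20],
    [[0, 0, -0.02], [0, 0, 0], 60],
    [[0, 0, -0.02], [0, 0, 0], 80],
    [[0, 0, -0.02], [0, 0, 0], 90],
    [[0, 0, -0.02], [0, 0, 0], 90]
  ]
}}

```text
time: 19.5
tool_pos: [0.4562, -0.2607, 0.0227]
tool_rot: [0.0, 0.173, 0.985, 0.0]
contact_force: [-0.8, -0.5, -0.1]
gripper_width: 0.901
grasp_force: 0.0
```

Emit:
{"fn": "jog_arm", "kwargs": {
  "targets": [
    [[0, 0, -0.5], [0, 0, 0], 90],
    [[0, 0, -1.2], [0, 0, 0], 90],
    [[0, 0, -2.2], [0, 0, 0], 90],
    [[0, 0, -3.5], [0, 0, 0], 90],
    [[0, 0, -5], [0, 0, 0], 90],
    [[0, 0, -7], [0, 0, 0], 90],
    [[0, 0, -9], [0, 0, 0], 90],
    [[0, 0, -9], [0, 0, 0], 90]
  ]
}}

```text
time: 20.5
tool_pos: [0.4584, -0.2625, 0.2558]
tool_rot: [0.006, 0.173, 0.985, -0.003]
contact_force: [-0.4, -0.2, 0.0]
gripper_width: 0.895
grasp_force: 0.0
```

```bash
python3 - <<'E'
from h import *
P={}
for n,(x,y) in {"side":(240,130),"top":(315,165)}.items():
    im,d=grab_frame(n);P[n]=cv2.resize(im[y:y+90,x:x+90],(400,400),interpolation=cv2.INTER_CUBIC)
cv2.imwrite("pics/crop6.png",np.hstack([P["side"],P["top"]])[:,:,::-1])
print(((proj("side",[[.4563,-.2609,.004],[.4563,-.2609,.053]])-[240,130]+.5)*400/90).round())
E
```

```text
[[216. 255.]
 [218. 201.]]
```

View pics/crop6.png

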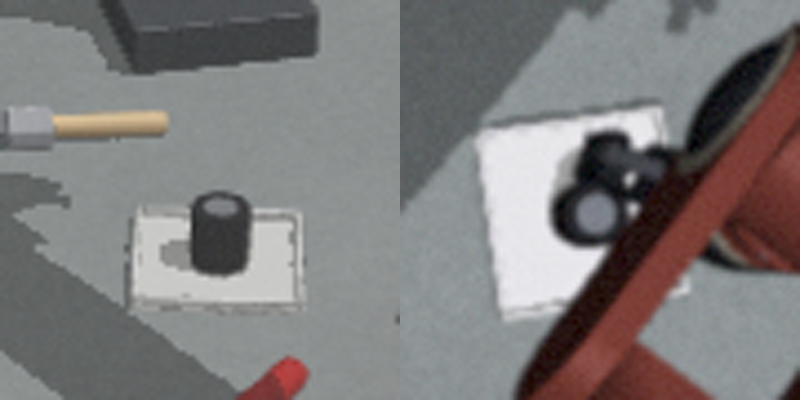

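The side view shows the cap standing upright and free near the tray's centre, at about crop (220,235), with the gripper clear of it.

```bash
python3 -c "
from plant import *
print(job_done())"
```

```text
the job is handed in; nothing more can be done
None
```

I unscrewed the cap, lifted it clear along the port's axis and stood it mouth down near the centre of the empty tray, then handed the job in at about 21 s of the 61 s allowed; the hand-in gave no verdict.

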